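Hone the slide way, then draw the sprung slide to its index and hold

ROBOT

A 6-joint arm with a two-finger parallel gripper is mounted at the origin on the work surface. World frame = base frame: x ahead of the robot, y to its left, z up, the work surface at z = 0. Lengths are in mm, angles in rad, forces in N, time in s.
With the tool pointing down it reaches from about 250 to 775 mm from the base axis. Payload 4 kg.
Tool frame: the origin (TCP) lies at the very end of the fingers, on their centre line; the grasp point (between the pads) lies bot.grasp_offset behind it (bot.grasp_offset is the distance from the TCP to the grasp point, in mm); z points along the fingers, y is the line along which they close (so a half turn about z gives the same grasp; the last joint's range is limited). The gripper opens to 85 mm and grips with 20 to 120 N. Pads are 22 mm wide; open, the fingers measure 114 mm over their backs; the gripper's body (76 mm by 85 mm) begins 54 mm behind the grasp point. The pads swing forward as they close: fully open they stand 13 mm farther back than shut.
Start: joints at [1.158, 0.087, 1.371, -0, 1.684, -0.103], TCP at [167.686, 523.831, 231.341] pointing down, gripper open.
Joint ranges: [-3.1, 3.1], [-0.76, 2.03], [0.27, 2.55], [-1.08, 4.22], [0.17, 2.65], [-2.57, 2.57]. Speed limits (rad/s): [2.79, 2.79, 3.14, 3.14, 3.14, 3.14].

INTERFACE

Orientations are given as a unit quaternion [x, y, z, w].
In Python, from workcell import telemetry, imaging, ticket, bot gives the robot as it stands.
- The arm moves only by the tool move_arm, never from a script. Its argument "commands" is a list of rows, each an object of numbers: "dx", "dy", "dz": the shift along the tool's x, y, z each as a share of 0.025 m, from -1 to 1; "turn": the turn about the tool's z as a share of 0.15 rad, from -1 to 1; "hand": the finger opening in mm, from 0 to 85.4. A call has 1 to 10 rows; each row shifts and turns the commanded pose from where the row before left it, along the tool's axes as they then stand; what a row does not reach is not made up. A row lasts 1/8 s, in which the tool goes at most 62.5 mm and 10.7 degrees, less where a joint would pass 70% of its speed; a pose out of reach is approached as far as the arm can. A call with a number of a shift or a turn outside -1 to 1 is refused whole. A call with a gripper value outside its range is refused whole. The fingers move at their own pace and stop on an object; the grip force is fixed at half the most. Time passes only in rows, so rows that do not move let the fingers close. It gives the time, the measured TCP pose, the force, the opening and the grip force at its end, in the units of the state.
- telemetry.state(): the state, without advancing time (a new reading comes with each control period).
- imaging.get_image(name): name is "side" or "top"; returns a dict with "img" (420x560x3 uint8, red, green, blue), "fx", "fy", "cx", "cy" (pixels), "cam_to_world" (4x4, takes a point from camera to world coordinates). Camera axes: x right, y down, z forward; pixel columns grow to the right and rows downward; lengths in mm; the calibration is good to about 2 mm. A picture is of the moment at which its call begins. There is no depth.
- ticket.job_done(): hands the job in; it is judged then, once.
The state is a dict: "time": time; "joints": joint angles; "joint_velocities": joint speeds; "tau": joint torques, N m; "position": TCP position; "tool_rot": TCP orientation; "contact_force": force on the tool from outside, world axes, zero at the start; "wrist_torque": the same for the moment, N m; "width": opening from 0.0 (shut) to 1.0 (fully open); "finger_force": force on a finger pad.
Only numpy, scipy, OpenCV 4.12 (cv2) and the standard library are available. Lean on these libraries where they do the work, as an engineer would, in place of code of your own. Each camera call takes 0.05 s, during which the arm holds its last target. There are 200 camera calls.

TASK

Pick up the wooden-handled hone, lay its stone lengthwise on the bare steel way of the draw-slide fixture close to the slide, and with light, steady pressure (spring pressed in a little, not bottomed) run it along the way to the open end. Then stand the hone upright on the bench clear of the fixture, let it go, and draw the spring-return slide out by its upright lug until its pointer is level with the index; finish while still gripping the slide and holding it there. Leave the other things on the bench where they are.

Things in the scene. Friction and masses are not known exactly. Their poses are not given: they have to be found in the camera images.
- fixture: Fixed draw-slide fixture on the bench: grey base 100 (x) x 360 (y) x 20 mm high, origin at the centre of its underside. Along its y axis a steel way 34 mm wide is raised on the base, top 32 mm above the bench, centred on x = 0, from y = -180 mm (the open end) to the spring housing, a grey block 70 mm wide and 70 mm high above the bench filling y = +100 to +180 mm. The slide rides on the way and is pulled towards -y of the fixture, out of the housing.
- way_start (a point): Point on the top of the way, on its centre line, where the middle of the stone starts its stroke (30 mm of stone either side; at rest the slide's front edge is 45 mm from this point towards +y). Axes as the fixture's.
- way_end (a point): Point on the top of the way, on its centre line, where the middle of the stone ends its stroke at the open end, 117 mm from way_start towards -y; the way ends 33 mm beyond. Axes as the fixture's.
- draw_slide (a joint): Travel of the slide out of the housing, m: 0 at home, grows as it is pulled to -y of the fixture, at most 0.115. Its return spring pulls with 3.5 N at home plus 0.07 N per mm; released, it goes back home. At home its drawbar sticks 33 mm out of the back of the housing.
- slide_lug (a point): The slide's steel lug, to be gripped: upright plate 14 mm thick along the pull (fixture's y), 50 mm wide (fixture's x), its top 100 mm above the bench; point in its middle, 20 mm below its top. The low carriage (top 44 mm above the bench) reaches 60 mm behind the lug's middle and 15 mm before it; a drawbar (54 mm high) runs on into the housing, whose face is 70 mm behind the lug's middle at home. Fixture's axes.
- slide_pointer (a point): Tip of the small tooth on the slide's +x side (fixture's x), level with the lug's middle along the pull. Axes as the fixture's.
- index_tip (a point): Tip of the index: a small steel block 18 x 22 x 12 mm clamped on the base beside the way on the fixture's +x side, with a flat point towards the way, highest point 36 mm above the bench. It stays where it is; its place along the base varies. The slide is at the mark when its pointer has the same place along the fixture's y. Axes as the fixture's.
- hone_grip (a point): Centre of the hone's wooden handle, the point to grip: handle 56 (x) x 28 (y) x 50 mm (z), from 20 to 70 mm above the stone's face. Below it, on a spring, a flat stone 60 (x) x 26 (y) mm, 10 mm thick with its backing. The stone's face lies 45 mm below this point with the spring out. Standing upright on the bench at the start; x is its long axis, z up. About 0.28 kg.
- hone_shoe (a joint): How far the hone's stone is pressed in towards its handle, m: 0 out, 0.008 bottomed. The stone starts to give at 4 N and gives 1 mm for each further 0.6 N (8.8 N at the bottom).
- hone: The hone, origin at the centre of the stone's face (spring out), axes as hone_grip.
- tin: Plain steel can, 60 mm across, 60 mm high, stands upright; not part of the job. Origin at its underside.
- socket: Steel socket, a tube 28 mm across and 32 mm high standing beside the fixture; not part of the job.
- tensioner: Cream plastic tensioner, about 24 x 115 x 16 mm, lying beside the fixture; not part of the job.
- pliers: Long-nose pliers, 220 mm long, lying beyond the fixture; not part of the job.
- screwdriver: Screwdriver lying beyond the fixture; not part of the job.
- jar: Amber glass jar with steel lid, 64 mm across, 80 mm high; not part of the job.
Things that resemble listed ones, but are neither listed nor needed, are in the scene too. Of the things like the hone, leave any that is turquoise; of the rest the larger one is meant.

How it is judged (in metres and radians):
On the way, in this order (a step that is already met when the one before it is completed fails the run):
1. the gripped hone's stone presses on the way, lengthwise, with 3 to 14 N, close to the slide (y of hone_grip in the frame of fixture between -0.053 and -0.01 m and x of hone_grip in the frame of fixture between -0.014 and 0.014 m and angle between the x axis of hone_grip and the y axis of fixture, either way round below 0.25 rad and angle between hone_grip's own z axis and vertical below 0.2 rad and contact force between hone and fixture between 3 and 14 N and contact force between the fingers and hone above 2 N), for 0.08 s.
2. the gripped hone's stone presses on the way, lengthwise, with 3 to 14 N, a quarter of the way along (y of hone_grip in the frame of fixture between -0.08 and -0.056 m and x of hone_grip in the frame of fixture between -0.014 and 0.014 m and angle between the x axis of hone_grip and the y axis of fixture, either way round below 0.25 rad and angle between hone_grip's own z axis and vertical below 0.2 rad and contact force between hone and fixture between 3 and 14 N and contact force between the fingers and hone above 2 N), for 0.08 s.
3. the gripped hone's stone presses on the way, lengthwise, with 3 to 14 N, half-way along (y of hone_grip in the frame of fixture between -0.106 and -0.083 m and x of hone_grip in the frame of fixture between -0.014 and 0.014 m and angle between the x axis of hone_grip and the y axis of fixture, either way round below 0.25 rad and angle between hone_grip's own z axis and vertical below 0.2 rad and contact force between hone and fixture between 3 and 14 N and contact force between the fingers and hone above 2 N), for 0.08 s.
4. the gripped hone's stone presses on the way, lengthwise, with 3 to 14 N, three quarters along (y of hone_grip in the frame of fixture between -0.132 and -0.109 m and x of hone_grip in the frame of fixture between -0.014 and 0.014 m and angle between the x axis of hone_grip and the y axis of fixture, either way round below 0.25 rad and angle between hone_grip's own z axis and vertical below 0.2 rad and contact force between hone and fixture between 3 and 14 N and contact force between the fingers and hone above 2 N), for 0.08 s.
5. the gripped hone's stone presses on the way, lengthwise, with 3 to 14 N, at the open end (y of hone_grip in the frame of fixture between -0.185 and -0.135 m and x of hone_grip in the frame of fixture between -0.014 and 0.014 m and angle between the x axis of hone_grip and the y axis of fixture, either way round below 0.25 rad and angle between hone_grip's own z axis and vertical below 0.2 rad and contact force between hone and fixture between 3 and 14 N and contact force between the fingers and hone above 2 N), for 0.08 s.
6. the hone stands upright on the bench, let go (height (world z) of hone_grip between 0.034 and 0.052 m and angle between hone_grip's own z axis and vertical below 0.15 rad and contact force between the fingers and hone below 0.2 N and linear speed of hone below 0.03 m/s and contact force between hone and fixture below 0.2 N), for 0.2 s.
7. the gripped slide's pointer is within 4 mm of the index (y of slide_pointer in the frame of index_tip between -0.004 and 0.004 m and contact force between the fingers and draw_slide above 2 N and contact force between hone and draw_slide below 0.2 N), for 0.3 s.
At the end, for the whole second after the job is handed in: The fingers still grip the slide and hold it at rest with its pointer within 4 mm of the index along the pull; the hone stands upright on the bench, released and touching neither the fixture nor the slide (all of step 6 and all of step 7 and velocity of joint draw_slide between -0.02 and 0.02 m/s); the arm keeps its last pose, push and grip.
It fails at once if the hone is pressed on the fixture with more than 30 N (contact force between hone and fixture above 30 N).
It fails at once if another thing on the bench is moved more than 30 mm (distance of any of tin, socket, tensioner, pliers, screwdriver, jar from where it was at the start of the episode above 0.03 m).
It also fails if it takes over 67 s, if anything falls off the work surface, if the arm or the gripper's body presses on something with over 40 N, if the wrist force passes 120 N, or if a joint passes its speed limit or range.

## Working session

There is one attempt and no reset: what is moved stays moved. The work goes in short steps, Python scripts to look and compute and a tool call to move; the robot and the scene stay as the last step left them, time stands still between calls to the robot, and variables do not carry over. Pictures are saved under pics/ and viewed, at most 10 in all, crops included, and the job is handed in when it is done.

Besides the shell and the picture viewer there is one more tool, called after "Request:" in YAML: its name, and indented under it one key for each argument. move_arm: Moves the arm, as the interface text tells. Its arguments: {"type":"object","properties":{"commands":{"type":"array","items":{"type":"object","properties":{"dx":{"type":"number","minimum":-1,"maximum":1},"dy":{"type":"number","minimum":-1,"maximum":1},"dz":{"type":"number","minimum":-1,"maximum":1},"turn":{"type":"number","minimum":-1,"maximum":1},"hand":{"type":"number"}}}}},"required":["commands"]}

```bash
mkdir -p pics; cat > h.py <<'E'
import numpy as np, cv2
from workcell import telemetry, imaging, ticket, bot
def ray(c,u,v):
    M=np.array(c["cam_to_world"]); d=M[:3,:3]@np.array([(u-c["cx"])/c["fx"],(v-c["cy"])/c["fy"],1.]); return M[:3,3],d
def onz(c,u,v,z):
    o,d=ray(c,u,v); return o+d*(z-o[2])/d[2]
def proj(c,p):
    M=np.array(c["cam_to_world"]); q=M[:3,:3].T@(np.array(p,float)-M[:3,3]); return c["fx"]*q[0]/q[2]+c["cx"],c["fy"]*q[1]/q[2]+c["cy"]
def save(c,n,box=None,s=1):
    im=c["img"][:,:,::-1]
    if box: im=im[box[1]:box[3],box[0]:box[2]]
    cv2.imwrite("pics/"+n+".png",cv2.resize(im,None,fx=s,fy=s,interpolation=cv2.INTER_CUBIC))
E
python3 - <<'E'
from h import *
for n in("top","side"):
    c=imaging.get_image(n); save(c,n,s=1.4); print(n,np.round(c["cam_to_world"],3).tolist(),c["fx"],c["cx"],c["cy"])
s=telemetry.state();print(s,bot.grasp_offset)
E
```

```text
top [[0.016, -0.987, 0.158, 425.646], [-1.0, -0.019, -0.014, 25.369], [0.016, -0.157, -0.987, 1103.0], [0.0, 0.0, 0.0, 1.0]] 403.53841460157537 279.6144150361613 212.47219029250877
side [[-0.906, -0.289, 0.31, 266.043], [-0.424, 0.619, -0.662, 713.092], [-0.0, -0.731, -0.683, 818.389], [0.0, 0.0, 0.0, 1.0]] 458.86286132388864 276.2146777260436 209.59460221878356
{'time': 0.1, 'joints': array([ 1.15790257e+00,  8.78986682e-02,  1.37215460e+00, -3.12130285e-05,
        1.68361921e+00, -1.03113504e-01]), 'joint_velocities': array([ 7.84104334e-05, -3.34707230e-03, -3.11086955e-03, -1.73463822e-03,
       -2.88941871e-04, -2.79893133e-04]), 'tau': array([ 1.61163338e-03, -3.53015828e+01, -3.14218354e+01, -1.66566138e-04,
        7.99907895e-03, -2.48509343e-05]), 'position': array([167.49830936, 523.37994922, 230.2204692 ]), 'tool_rot': array([ 1.54273178e-01,  9.88027684e-01, -1.00945128e-03, -2.50339063e-04]), 'contact_force': array([0.29046508, 0.44371254, 0.44815813]), 'wrist_torque': array([-0.00587985,  0.00356584, -0.00399424]), 'finger_force': 0.0, 'width': 1.0036970730930768} 18.700000000000003
```

View pics/top.png

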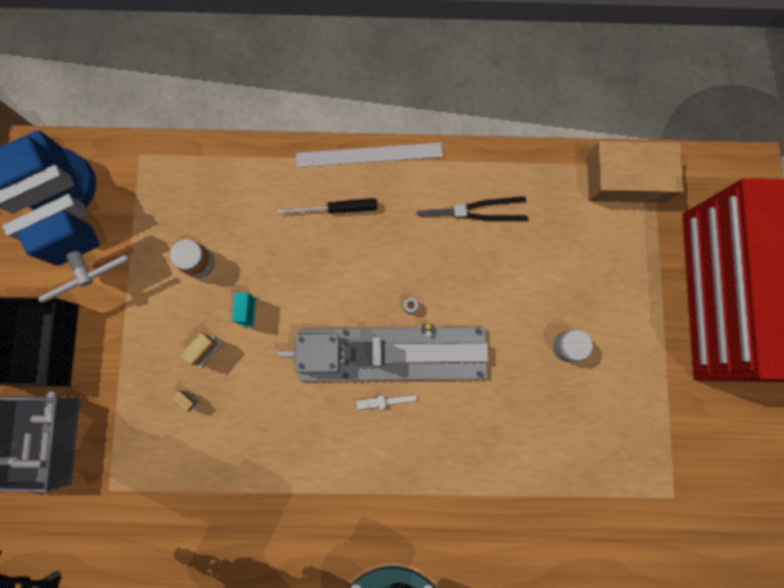

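View pics/side.png

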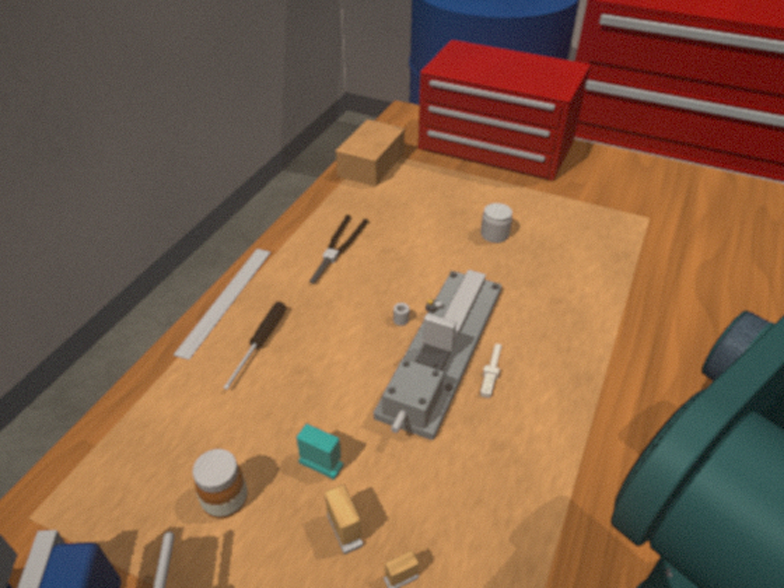

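Top (784-wide view): hone candidates are the turquoise one (243,308), the large wooden one (200,350) and the small wooden one (185,400). I choose the large wooden one at (200,350). The fixture runs from (295,353) to (488,353), open end on the right, lug at (377,351), index at (428,328). Next I'll take close crops of the hone and fixture.

```bash
python3 - <<'E'
from h import *
c=imaging.get_image("top"); im=c["img"][:,:,::-1]
a=cv2.resize(im[205:305,110:210],(400,400),interpolation=cv2.INTER_CUBIC)
b=cv2.resize(im[225:280,195:355],(800,275),interpolation=cv2.INTER_CUBIC)
d=imaging.get_image("side"); e=cv2.resize(d["img"][340:400,220:310,::-1],(400,267),interpolation=cv2.INTER_CUBIC)
o=np.zeros((600,800,3),np.uint8); o[:275]=b; o[275:575,:300]=a[50:350,:300]; o[280:547,350:750]=e
cv2.imwrite("pics/crop.png",o)
hsv=cv2.cvtColor(im,cv2.COLOR_BGR2HSV)
for p in[(140,248),(146,252),(150,260),(165,262),(225,270),(310,270)]: print(p,hsv[p[1],p[0]])
E
```

```text
(140, 248) [ 22 103 180]
(146, 252) [ 16 134  76]
(150, 260) [ 15 137 115]
(165, 262) [ 15 133 123]
(225, 270) [150   2 115]
(310, 270) [  9  15 120]
```

View pics/crop.png

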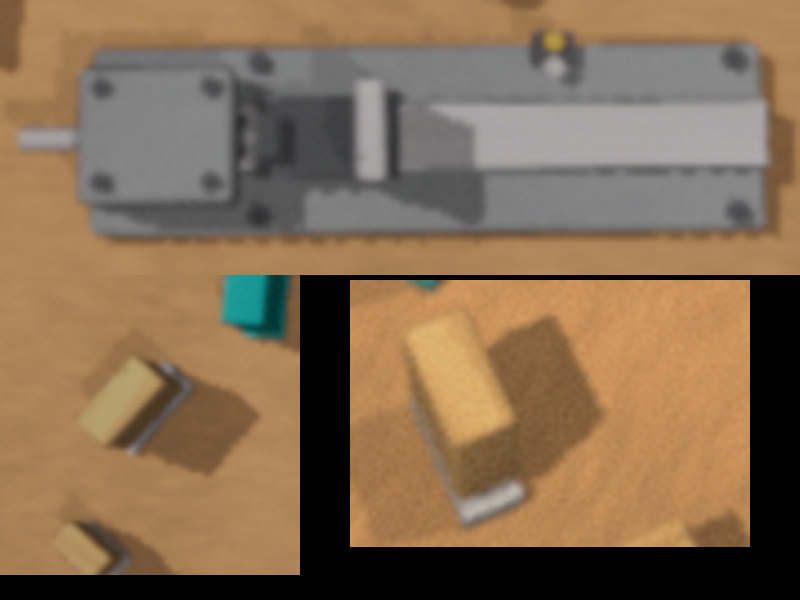

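The crop shows the large wooden hone upright with its stone visible below (pixel ~(140,248) of the raw top image). In the 5x fixture crop the base corners are (92,50), (758,45), (766,228), (92,236); the lug top is (355-385, 78-180) and the index tip about (555,75).

```bash
python3 - <<'E'
from h import *
c=imaging.get_image("top"); im=c["img"][:,:,::-1]
f=lambda U,V,z: onz(c,(U+.5)/5-.5+195,(V+.5)/5-.5+225,z)[:2].round(1)
for n,U,V,z in[("TL",92,50,20),("TR",759,45,20),("BR",766,229,20),("BL",92,236,20),("way UR",767,100,32),("way LR",767,165,32),("wayUL",480,103,32),("wayLL",480,167,32),("lug",370,129,100),("lugL",355,129,100),("lugR",385,129,100),("housTL",80,68,70),("housBR",236,202,70),("housTR",236,68,70),("housBL",80,202,70),("index tip",555,76,33),("index tip36",555,76,36)]: print(n,f(U,V,z))
for nm,cc in(("top",c),("side",imaging.get_image("side"))):
    h=cv2.cvtColor(cc["img"],cv2.COLOR_RGB2HSV)
    m=((h[:,:,0]>=19)&(h[:,:,0]<=28)&(h[:,:,2]>140)).astype(np.uint8)
    for k in cv2.findContours(m,0,2)[0]:
        if cv2.contourArea(k)>60 :
            r=cv2.minAreaRect(k); b=cv2.boxPoints(r); print(nm,r,[onz(cc,*p,70)[:2].round(1).tolist() for p in b],onz(cc,*r[0],70).round(1))
E
```

```text
TL [534.9 188.5]
TR [ 544.1 -171. ]
BR [ 445.7 -173.7]
BL [436.1 184.3]
way UR [ 513.5 -172.8]
way LR [ 479.1 -172.4]
wayUL [509.2 -19.9]
wayLL [475.4 -20.4]
lug [490.   37.3]
lugL [489.9  44.8]
lugR [490.2  29.9]
housTL [520.5 186.7]
housBR [453.9 104.9]
housTR [522. 107.]
housBL [452.5 183.8]
index tip [524.2 -59.6]
index tip36 [523.9 -59.4]
top ((138.86386108398438, 247.8886260986328), (7.669212341308594, 21.53008270263672), 39.28940963745117) [[477.2, 391.1], [520.2, 359.7], [508.0, 343.8], [465.3, 375.3]] [492.6 367.5  70. ]
side ((293.9864807128906, 271.9189453125), (25.481843948364258, 31.235807418823242), 80.53767395019531) [[536.0, 135.3], [482.0, 94.2], [448.6, 153.4], [500.2, 191.9]] [491.4 144.5  70. ]
side ((343.04449462890625, 220.20204162597656), (9.517467498779297, 38.89747619628906), 24.443954467773438) [[457.9, 14.6], [463.4, -114.4], [439.9, -109.7], [436.2, 17.8]] [449.2 -45.4  70. ]
side ((320.6617736816406, 208.3970489501953), (10.461413383483887, 18.178850173950195), 30.963754653930664) [[524.2, -35.3], [524.1, -96.7], [497.4, -87.5], [498.4, -27.2]] [511.  -61.1  70. ]
```

```bash
cat >> h.py <<'E'
def go(t,a):
    s=telemetry.state(); p=np.array(s["position"]); q=s["tool_rot"]; cur=2*np.arctan2(q[1],q[0])-np.pi/2
    d=np.array(t)-p; tn=(cur-a+np.pi/2)%np.pi-np.pi/2
    fa=cur-tn; ty=np.array([np.cos(fa),np.sin(fa)]); tx=np.array([-ty[1],ty[0]])
    print("t",round(s["time"],2),"pos",p.round(1),"ang",round((cur+np.pi)%(2*np.pi)-np.pi,3),"w",round(s["width"]*85.4,1),"ff",round(s["finger_force"],1),"F",np.round(s["contact_force"],1),"j6",round(s["joints"][5],2))
    print("turn",round(tn/.15,2),"then dx,dy,dz units",(np.array([d[:2]@tx,d[:2]@ty,-d[2]])/25).round(2))
E
python3 -c "
from h import *
go([491,365,26],.939)"
```

```text
t 0.3 pos [167.6 523.7 230.9] ang 1.261 w 85.5 ff 0.0 F [ 0.9 -1.  -0.1] j6 -0.1
turn 2.15 then dx,dy,dz units [-14.19   2.52   8.2 ]
```

Request:
move_arm:
  commands:
    - {"turn": 0.72, "hand": 64}
    - {"turn": 0.72, "hand": 64}
    - {"turn": 0.71, "hand": 64}
    - {"dx": -1, "dy": 0.18, "hand": 64}
    - {"dx": -1, "dy": 0.18, "hand": 64}
    - {"dx": -1, "dy": 0.18, "hand": 64}
    - {"dx": -1, "dy": 0.18, "hand": 64}
    - {"dx": -1, "dy": 0.18, "hand": 64}
    - {"dx": -1, "dy": 0.18, "hand": 64}
    - {"dx": -1, "dy": 0.18, "hand": 64}

```text
invalid input at $.commands[0]: expected keys dx, dy, dz, turn, hand
```

Request:
move_arm:
  commands:
    - {"dx": -1, "dy": 0.18, "hand": 64}
    - {"dx": -1, "dy": 0.18, "hand": 64}
    - {"dx": -1, "dy": 0.18, "hand": 64}
    - {"dx": -1, "dy": 0.18, "hand": 64}
    - {"dx": -1, "dy": 0.18, "hand": 64}
    - {"dx": -1, "dy": 0.18, "hand": 64}
    - {"dx": -1, "dy": 0.18, "hand": 64}
    - {"dz": 1, "hand": 64}
    - {"dz": 1, "hand": 64}
    - {"dz": 1, "hand": 64}

```text
invalid input at $.commands[0]: expected keys dx, dy, dz, turn, hand
```

```bash
python3 -c "
from h import *
go([491,365,26],.939)
d=imaging.get_image('side'); save(d,'s1',(190,270,330,410),4)"
```

```text
t 0.3 pos [167.6 523.7 230.9] ang 1.261 w 85.5 ff 0.0 F [ 0.9 -1.  -0.1] j6 -0.1
turn 2.15 then dx,dy,dz units [-14.19   2.52   8.2 ]
```

View pics/s1.png

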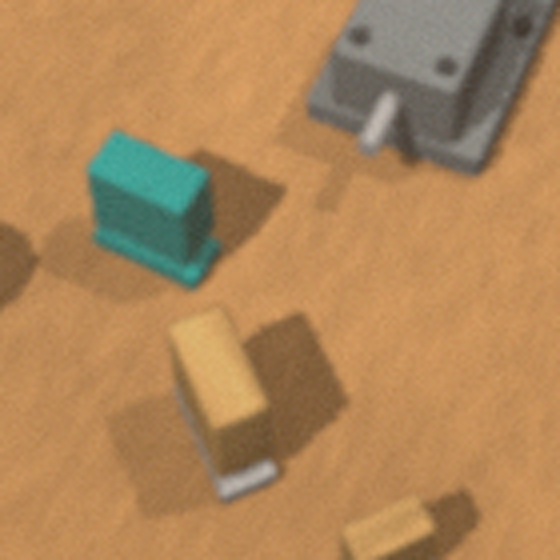

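The call was refused because every row needs all five keys. The view shows the hone still standing untouched, with the top face of its handle centred at crop (220,364).

Request:
move_arm:
  commands:
    - {"dx": 0, "dy": 0, "dz": 0, "turn": 0.72, "hand": 64}
    - {"dx": 0, "dy": 0, "dz": 0, "turn": 0.72, "hand": 64}
    - {"dx": 0, "dy": 0, "dz": 0, "turn": 0.71, "hand": 64}
    - {"dx": -1, "dy": 0.18, "dz": 0, "turn": 0, "hand": 64}
    - {"dx": -1, "dy": 0.18, "dz": 0, "turn": 0, "hand": 64}
    - {"dx": -1, "dy": 0.18, "dz": 0, "turn": 0, "hand": 64}
    - {"dx": -1, "dy": 0.18, "dz": 0, "turn": 0, "hand": 64}
    - {"dx": -1, "dy": 0.18, "dz": 0, "turn": 0, "hand": 64}
    - {"dx": -1, "dy": 0.18, "dz": 0, "turn": 0, "hand": 64}
    - {"dx": -1, "dy": 0.18, "dz": 0, "turn": 0, "hand": 64}

```text
time: 1.6
position: [328.2, 445.4, 231.3]
tool_rot: [0.311, 0.95, 0.0, -0.0]
contact_force: [1.4, 0.6, -0.3]
width: 0.749
finger_force: 0.0
```

Request:
move_arm:
  commands:
    - {"dx": -1, "dy": 0.18, "dz": 0, "turn": 0, "hand": 64}
    - {"dx": -1, "dy": 0.18, "dz": 0, "turn": 0, "hand": 64}
    - {"dx": -1, "dy": 0.18, "dz": 0, "turn": 0, "hand": 64}
    - {"dx": -1, "dy": 0.18, "dz": 0, "turn": 0, "hand": 64}
    - {"dx": -1, "dy": 0.18, "dz": 0, "turn": 0, "hand": 64}
    - {"dx": -1, "dy": 0.18, "dz": 0, "turn": 0, "hand": 64}
    - {"dx": -1, "dy": 0.18, "dz": 0, "turn": 0, "hand": 64}
    - {"dx": 0, "dy": 0, "dz": 1, "turn": 0, "hand": 64}
    - {"dx": 0, "dy": 0, "dz": 1, "turn": 0, "hand": 64}
    - {"dx": 0, "dy": 0, "dz": 1, "turn": 0, "hand": 64}

```text
time: 2.85
position: [487.8, 367.6, 155.6]
tool_rot: [0.311, 0.95, 0.0, 0.0]
contact_force: [0.5, -0.1, 0.1]
width: 0.754
finger_force: 0.0
```

```bash
python3 -c "
from h import *
d=imaging.get_image('side'); f=lambda U,V:onz(d,(U+.5)/4-.5+190,(V+.5)/4-.5+270,70)[:2].round(1)
print(f(220,364),[f(*p) for p in((170,325),(218,308),(270,402),(222,422))])
go([491,365,26],.939)"
```

```text
[490.7 365.4] [array([519.9, 358.1]), array([504.4, 341.5]), array([462.6, 372. ]), array([477.2, 389. ])]
t 2.9 pos [485.9 366.5 151. ] ang 0.938 w 64.2 ff 0.0 F [-1.6 -0.9 -2.4] j6 -0.39
turn -0.0 then dx,dy,dz units [-0.2   0.07  5.  ]
```

Request:
move_arm:
  commands:
    - {"dx": -0.14, "dy": 0.05, "dz": 0.8, "turn": 0, "hand": 64}
    - {"dx": 0, "dy": 0, "dz": 0.8, "turn": 0, "hand": 64}
    - {"dx": 0, "dy": 0, "dz": 0.8, "turn": 0, "hand": 64}
    - {"dx": 0, "dy": 0, "dz": 0.8, "turn": 0, "hand": 64}
    - {"dx": 0, "dy": 0, "dz": 0.8, "turn": 0, "hand": 64}
    - {"dx": 0, "dy": 0, "dz": 0, "turn": 0, "hand": 64}
    - {"dx": 0, "dy": 0, "dz": 0, "turn": 0, "hand": 64}

```text
time: 3.78
position: [491.4, 367.0, 57.1]
tool_rot: [0.311, 0.95, 0.001, 0.0]
contact_force: [-0.5, -0.2, 0.1]
width: 0.747
finger_force: 0.0
```

```bash
python3 -c "
from h import *
go([490.8,365.2,26],.942)"
```

```text
t 3.77 pos [491.4 367.   57.1] ang 0.938 w 63.8 ff 0.0 F [-0.5 -0.2  0.1] j6 -0.39
turn -0.02 then dx,dy,dz units [-0.02 -0.07  1.24]
```

Request:
move_arm:
  commands:
    - {"dx": -0.02, "dy": -0.06, "dz": 0.6, "turn": 0, "hand": 64}
    - {"dx": 0, "dy": 0, "dz": 0.6, "turn": 0, "hand": 64}
    - {"dx": 0, "dy": 0, "dz": 0, "turn": 0, "hand": 20}
    - {"dx": 0, "dy": 0, "dz": 0, "turn": 0, "hand": 20}
    - {"dx": 0, "dy": 0, "dz": 0, "turn": 0, "hand": 20}
    - {"dx": 0, "dy": 0, "dz": 0, "turn": 0, "hand": 20}
    - {"dx": 0, "dy": 0, "dz": 0, "turn": 0, "hand": 20}
    - {"dx": 0, "dy": 0, "dz": 0, "turn": 0, "hand": 20}

```text
time: 4.78
position: [490.4, 365.3, 26.4]
tool_rot: [0.311, 0.95, 0.0, 0.0]
contact_force: [0.4, 0.5, -2.8]
width: 0.326
finger_force: 58.3
```

```bash
python3 -c "
from h import *
go([490.8,365.2,150],.942)"
```

```text
t 4.78 pos [490.4 365.3  26.4] ang 0.939 w 27.8 ff 58.3 F [ 0.4  0.5 -2.8] j6 -0.39
turn -0.02 then dx,dy,dz units [-0.02  0.01 -4.94]
```

Request:
move_arm:
  commands:
    - {"dx": 0, "dy": 0, "dz": -0.5, "turn": 0, "hand": 20}
    - {"dx": 0, "dy": 0, "dz": -1, "turn": 0, "hand": 20}
    - {"dx": 0, "dy": 0, "dz": -1, "turn": 0, "hand": 20}
    - {"dx": 0, "dy": 0, "dz": -1, "turn": 0, "hand": 20}
    - {"dx": 0, "dy": 0, "dz": -1, "turn": 0, "hand": 20}
    - {"dx": 0, "dy": 0, "dz": -0.9, "turn": 0, "hand": 20}
    - {"dx": 0, "dy": 0, "dz": 0, "turn": 0.87, "hand": 20}
    - {"dx": 0, "dy": 0, "dz": 0, "turn": 0.87, "hand": 20}
    - {"dx": 0, "dy": 0, "dz": 0, "turn": 0.87, "hand": 20}
    - {"dx": 0, "dy": 0, "dz": 0, "turn": 0.87, "hand": 20}

```text
time: 6.02
position: [490.2, 365.1, 162.0]
tool_rot: [0.547, 0.837, 0.0, 0.0]
contact_force: [-0.2, 0.0, -2.4]
width: 0.325
finger_force: 58.3
```

Request:
move_arm:
  commands:
    - {"dx": 0, "dy": 0, "dz": 0, "turn": 0.87, "hand": 20}
    - {"dx": 0, "dy": 0, "dz": 0, "turn": 0.87, "hand": 20}
    - {"dx": 0, "dy": 0, "dz": 0, "turn": 0.87, "hand": 20}
    - {"dx": 0, "dy": 0, "dz": 0, "turn": 0, "hand": 20}
    - {"dx": 0, "dy": 0, "dz": 0, "turn": 0, "hand": 20}

```text
time: 6.65
position: [490.3, 365.2, 161.7]
tool_rot: [0.698, 0.717, 0.0, 0.0]
contact_force: [-0.3, 0.0, -2.6]
width: 0.325
finger_force: 58.4
```

```bash
python3 -c "
from h import *
go([491.5,-23,160],.026)"
```

```text
t 6.65 pos [490.3 365.2 161.7] ang 0.027 w 27.7 ff 58.4 F [-0.3  0.  -2.6] j6 0.52
turn 0.01 then dx,dy,dz units [-15.52  -0.36   0.07]
```

Request:
move_arm:
  commands:
    - {"dx": -0.5, "dy": 0, "dz": 0, "turn": 0, "hand": 20}
    - {"dx": -1, "dy": 0, "dz": 0, "turn": 0, "hand": 20}
    - {"dx": -1, "dy": 0, "dz": 0, "turn": 0, "hand": 20}
    - {"dx": -1, "dy": 0, "dz": 0, "turn": 0, "hand": 20}
    - {"dx": -1, "dy": 0, "dz": 0, "turn": 0, "hand": 20}
    - {"dx": -1, "dy": 0, "dz": 0, "turn": 0, "hand": 20}
    - {"dx": -1, "dy": 0, "dz": 0, "turn": 0, "hand": 20}
    - {"dx": -1, "dy": 0, "dz": 0, "turn": 0, "hand": 20}
    - {"dx": -1, "dy": 0, "dz": 0, "turn": 0, "hand": 20}
    - {"dx": -1, "dy": -0.36, "dz": 0, "turn": 0, "hand": 20}

```text
time: 7.9
position: [486.9, 125.0, 161.4]
tool_rot: [0.699, 0.715, -0.0, 0.0]
contact_force: [-0.3, -0.7, -3.2]
width: 0.32
finger_force: 58.4
```

Request:
move_arm:
  commands:
    - {"dx": -1, "dy": 0, "dz": 0, "turn": 0, "hand": 20}
    - {"dx": -1, "dy": 0, "dz": 0, "turn": 0, "hand": 20}
    - {"dx": -1, "dy": 0, "dz": 0, "turn": 0, "hand": 20}
    - {"dx": -1, "dy": 0, "dz": 0, "turn": 0, "hand": 20}
    - {"dx": -1, "dy": 0, "dz": 0, "turn": 0, "hand": 20}
    - {"dx": -1, "dy": 0, "dz": 0.5, "turn": 0, "hand": 20}
    - {"dx": 0, "dy": 0, "dz": 1, "turn": 0, "hand": 20}
    - {"dx": 0, "dy": 0, "dz": 1, "turn": 0, "hand": 20}
    - {"dx": 0, "dy": 0, "dz": 0.5, "turn": 0, "hand": 20}
    - {"dx": 0, "dy": 0, "dz": 0, "turn": 0, "hand": 20}

```text
time: 9.15
position: [489.9, -22.9, 85.6]
tool_rot: [0.698, 0.716, -0.001, -0.001]
contact_force: [-0.8, -0.4, -2.5]
width: 0.321
finger_force: 58.5
```

```bash
python3 -c "
from h import *
go([491.5,-23,58.4],.026)
a=imaging.get_image('top'); d=imaging.get_image('side')
A=cv2.resize(a['img'][215:285,190:360],None,fx=4,fy=4); B=cv2.resize(d['img'][180:330,240:390],None,fx=2,fy=2)
o=np.zeros((580,680,3),np.uint8);o[:280]=A;o[280:,:300]=B;cv2.imwrite('pics/way.png',o[:,:,::-1])"
```

```text
t 9.15 pos [489.9 -22.9  85.6] ang 0.024 w 27.4 ff 58.5 F [-0.8 -0.4 -2.5] j6 -0.19
turn -0.01 then dx,dy,dz units [-0.01  0.06  1.09]
```

View pics/way.png

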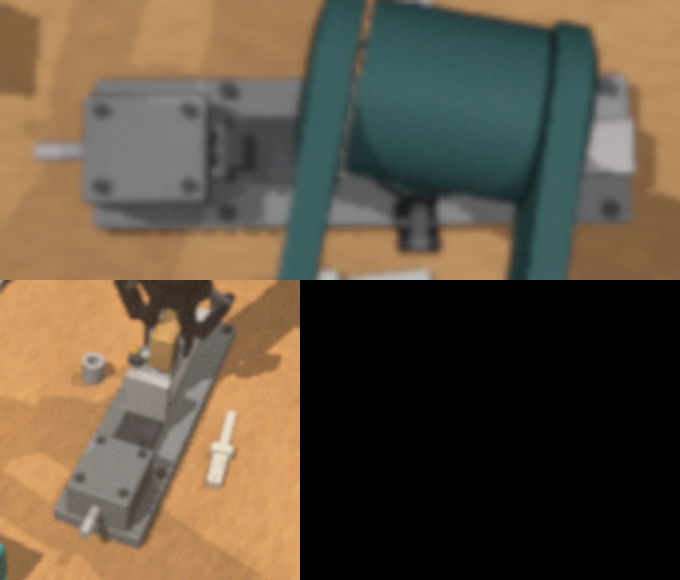

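The arm hides the top view. The side view shows the hone held over the way, just in front of the lug and lined up with it. Next I'll lower it in small steps while watching the force.

Request:
move_arm:
  commands:
    - {"dx": 0, "dy": 0.06, "dz": 0.5, "turn": 0, "hand": 20}
    - {"dx": 0, "dy": 0, "dz": 0.4, "turn": 0, "hand": 20}
    - {"dx": 0, "dy": 0, "dz": 0.1, "turn": 0, "hand": 20}
    - {"dx": 0, "dy": 0, "dz": 0, "turn": 0, "hand": 20}
    - {"dx": 0, "dy": 0, "dz": 0, "turn": 0, "hand": 20}

```text
time: 9.88
position: [492.8, -22.3, 61.6]
tool_rot: [0.698, 0.716, 0.0, 0.0]
contact_force: [0.7, 0.5, -2.8]
width: 0.319
finger_force: 58.6
```

Request:
move_arm:
  commands:
    - {"dx": 0, "dy": 0, "dz": 0.06, "turn": 0, "hand": 20}
    - {"dx": 0, "dy": 0, "dz": 0.06, "turn": 0, "hand": 20}
    - {"dx": 0, "dy": 0, "dz": 0.06, "turn": 0, "hand": 20}
    - {"dx": 0, "dy": 0, "dz": 0.0, "turn": 0, "hand": 20}
    - {"dx": 0, "dy": 0, "dz": 0, "turn": 0, "hand": 20}

```text
time: 10.5
position: [492.7, -22.4, 57.4]
tool_rot: [0.698, 0.716, 0.0, 0.0]
contact_force: [-1.6, -0.2, 1.7]
width: 0.32
finger_force: 59.1
```

Request:
move_arm:
  commands:
    - {"dx": 0, "dy": 0, "dz": 0.05, "turn": 0, "hand": 20}
    - {"dx": 0, "dy": 0, "dz": 0.05, "turn": 0, "hand": 20}
    - {"dx": 0, "dy": 0, "dz": 0.03, "turn": 0, "hand": 20}
    - {"dx": 0, "dy": 0, "dz": 0, "turn": 0, "hand": 20}
    - {"dx": 0, "dy": 0, "dz": 0, "turn": 0, "hand": 20}

```text
time: 11.12
position: [492.7, -22.3, 53.8]
tool_rot: [0.698, 0.716, 0.0, 0.0]
contact_force: [-1.8, 0.4, 4.7]
width: 0.328
finger_force: 59.2
```

Request:
move_arm:
  commands:
    - {"dx": -0.2, "dy": 0, "dz": 0, "turn": 0, "hand": 20}
    - {"dx": -0.2, "dy": 0, "dz": 0, "turn": 0, "hand": 20}
    - {"dx": -0.2, "dy": 0, "dz": 0, "turn": 0, "hand": 20}
    - {"dx": -0.2, "dy": 0, "dz": 0, "turn": 0, "hand": 20}
    - {"dx": -0.2, "dy": 0, "dz": 0, "turn": 0, "hand": 20}
    - {"dx": -0.2, "dy": 0, "dz": 0, "turn": 0, "hand": 20}
    - {"dx": -0.2, "dy": 0, "dz": 0, "turn": 0, "hand": 20}
    - {"dx": -0.2, "dy": 0, "dz": 0, "turn": 0, "hand": 20}

```text
time: 12.12
position: [493.4, -62.6, 53.5]
tool_rot: [0.698, 0.716, -0.0, -0.0]
contact_force: [0.1, 4.6, 4.2]
width: 0.323
finger_force: 59.5
```

Request:
move_arm:
  commands:
    - {"dx": -0.2, "dy": 0, "dz": 0, "turn": 0, "hand": 20}
    - {"dx": -0.2, "dy": 0, "dz": 0, "turn": 0, "hand": 20}
    - {"dx": -0.2, "dy": 0, "dz": 0, "turn": 0, "hand": 20}
    - {"dx": -0.2, "dy": 0, "dz": 0, "turn": 0, "hand": 20}
    - {"dx": -0.2, "dy": 0, "dz": 0, "turn": 0, "hand": 20}
    - {"dx": -0.2, "dy": 0, "dz": 0, "turn": 0, "hand": 20}
    - {"dx": -0.2, "dy": 0, "dz": 0, "turn": 0, "hand": 20}
    - {"dx": -0.2, "dy": 0, "dz": 0, "turn": 0, "hand": 20}

```text
time: 13.12
position: [494.4, -102.6, 53.5]
tool_rot: [0.698, 0.716, -0.0, -0.0]
contact_force: [0.5, 5.3, 4.8]
width: 0.321
finger_force: 59.5
```

Request:
move_arm:
  commands:
    - {"dx": -0.2, "dy": 0, "dz": 0, "turn": 0, "hand": 20}
    - {"dx": -0.2, "dy": 0, "dz": 0, "turn": 0, "hand": 20}
    - {"dx": -0.2, "dy": 0, "dz": 0, "turn": 0, "hand": 20}
    - {"dx": -0.2, "dy": 0, "dz": 0, "turn": 0, "hand": 20}
    - {"dx": -0.2, "dy": 0, "dz": 0, "turn": 0, "hand": 20}
    - {"dx": -0.2, "dy": 0, "dz": 0, "turn": 0, "hand": 20}
    - {"dx": -0.2, "dy": 0, "dz": 0, "turn": 0, "hand": 20}
    - {"dx": -0.16, "dy": 0, "dz": 0, "turn": 0, "hand": 20}
    - {"dx": 0, "dy": 0, "dz": 0, "turn": 0, "hand": 20}
    - {"dx": 0, "dy": 0, "dz": 0, "turn": 0, "hand": 20}

```text
time: 14.38
position: [495.5, -142.0, 53.6]
tool_rot: [0.698, 0.716, -0.001, 0.001]
contact_force: [-0.3, 1.6, 4.2]
width: 0.324
finger_force: 59.5
```

Request:
move_arm:
  commands:
    - {"dx": 0, "dy": 0, "dz": -0.5, "turn": 0, "hand": 20}
    - {"dx": 0, "dy": 0, "dz": -1, "turn": 0, "hand": 20}
    - {"dx": 0, "dy": 0, "dz": -1, "turn": 0, "hand": 20}
    - {"dx": 0, "dy": 0, "dz": 0, "turn": 0, "hand": 20}
    - {"dx": 0, "dy": 0, "dz": 0, "turn": 0, "hand": 20}

```text
time: 15.0
position: [494.4, -141.2, 114.4]
tool_rot: [0.698, 0.716, -0.001, -0.001]
contact_force: [-0.2, 0.7, -3.7]
width: 0.319
finger_force: 58.9
```

```bash
python3 -c "
from h import *
go([380,-120,60],.026)
c=imaging.get_image('top')
for p in ((380,-120,0),(340,-120,0),(420,-120,0),(380,-170,0)): print(np.array(proj(c,p))*1.4)
f=lambda U,V:onz(c,U/1.4,V/1.4,10)[:2].round(0);print('tensioner',f(357,404),f(416,398),'tin',f(574,346))"
```

```text
t 15.0 pos [ 494.4 -141.2  114.4] ang 0.025 w 27.2 ff 58.9 F [-0.2  0.7 -3.7] j6 -0.41
turn -0.01 then dx,dy,dz units [ 0.97 -4.55  2.18]
[457.42234265 412.84088905]
[457.46511254 434.22216078]
[457.38006748 391.70692802]
[483.41930719 413.2566815 ]
tensioner [394.  72.] [407. -40.] tin [ 511. -346.]
```

Request:
move_arm:
  commands:
    - {"dx": 0, "dy": -0.5, "dz": 0, "turn": 0, "hand": 20}
    - {"dx": 0, "dy": -1, "dz": 0, "turn": 0, "hand": 20}
    - {"dx": 0, "dy": -1, "dz": 0, "turn": 0, "hand": 20}
    - {"dx": 0, "dy": -1, "dz": 0, "turn": 0, "hand": 20}
    - {"dx": 0, "dy": -1, "dz": 0, "turn": 0, "hand": 20}
    - {"dx": 0, "dy": -0.9, "dz": 0.5, "turn": 0, "hand": 20}
    - {"dx": 0, "dy": 0, "dz": 1, "turn": 0, "hand": 20}
    - {"dx": 0, "dy": 0, "dz": 1, "turn": 0, "hand": 20}
    - {"dx": 0, "dy": 0, "dz": 0.5, "turn": 0, "hand": 20}
    - {"dx": 0, "dy": 0, "dz": 0, "turn": 0, "hand": 20}

```text
time: 16.3
position: [359.3, -144.1, 39.9]
tool_rot: [0.698, 0.716, -0.0, -0.001]
contact_force: [0.3, -0.1, -2.2]
width: 0.326
finger_force: 58.9
```

Request:
move_arm:
  commands:
    - {"dx": 0, "dy": 0, "dz": 0.2, "turn": 0, "hand": 20}
    - {"dx": 0, "dy": 0, "dz": 0, "turn": 0, "hand": 20}
    - {"dx": 0, "dy": 0, "dz": 0, "turn": 0, "hand": 20}

```text
time: 16.68
position: [361.0, -144.9, 36.6]
tool_rot: [0.698, 0.716, 0.0, 0.001]
contact_force: [-0.5, -0.7, -3.4]
width: 0.324
finger_force: 58.9
```

Request:
move_arm:
  commands:
    - {"dx": 0, "dy": 0, "dz": 0.2, "turn": 0, "hand": 20}
    - {"dx": 0, "dy": 0, "dz": 0.1, "turn": 0, "hand": 20}
    - {"dx": 0, "dy": 0, "dz": 0.08, "turn": 0, "hand": 20}
    - {"dx": 0, "dy": 0, "dz": 0, "turn": 0, "hand": 20}
    - {"dx": 0, "dy": 0, "dz": 0, "turn": 0, "hand": 20}

```text
time: 17.3
position: [360.6, -144.7, 26.5]
tool_rot: [0.698, 0.716, 0.0, -0.0]
contact_force: [0.1, 0.6, -3.3]
width: 0.32
finger_force: 59.0
```

Request:
move_arm:
  commands:
    - {"dx": 0, "dy": 0, "dz": 0.05, "turn": 0, "hand": 20}
    - {"dx": 0, "dy": 0, "dz": 0, "turn": 0, "hand": 20}
    - {"dx": 0, "dy": 0, "dz": 0, "turn": 0, "hand": 20}

```text
time: 17.68
position: [360.7, -144.8, 25.7]
tool_rot: [0.698, 0.716, 0.0, 0.0]
contact_force: [-2.5, 0.7, 1.9]
width: 0.323
finger_force: 59.4
```

Contact with the bench is made, so I'll release and raise the arm.

Request:
move_arm:
  commands:
    - {"dx": 0, "dy": 0, "dz": 0, "turn": 0, "hand": 40}
    - {"dx": 0, "dy": 0, "dz": 0, "turn": 0, "hand": 60}
    - {"dx": 0, "dy": 0, "dz": 0, "turn": 0, "hand": 60}
    - {"dx": 0, "dy": 0, "dz": 0, "turn": 0, "hand": 60}
    - {"dx": 0, "dy": 0, "dz": -0.5, "turn": 0, "hand": 60}
    - {"dx": 0, "dy": 0, "dz": -1, "turn": 0, "hand": 60}
    - {"dx": 0, "dy": 0, "dz": -1, "turn": 0, "hand": 60}
    - {"dx": 0, "dy": 0, "dz": -1, "turn": 0, "hand": 60}
    - {"dx": 0, "dy": 0, "dz": -1, "turn": 0, "hand": 60}
    - {"dx": 0, "dy": 0, "dz": -1, "turn": 0, "hand": 60}

```text
time: 18.92
position: [360.6, -144.7, 164.7]
tool_rot: [0.698, 0.716, 0.0, 0.001]
contact_force: [-0.8, 0.1, 0.6]
width: 0.706
finger_force: 0.0
```

Request:
move_arm:
  commands:
    - {"dx": 0, "dy": 0, "dz": 0, "turn": -1, "hand": 50}
    - {"dx": 0, "dy": 0, "dz": 0, "turn": -1, "hand": 50}
    - {"dx": 0, "dy": 0, "dz": 0, "turn": -1, "hand": 50}
    - {"dx": 0, "dy": 0, "dz": 0, "turn": -1, "hand": 50}
    - {"dx": 0, "dy": 0, "dz": 0, "turn": -1, "hand": 50}
    - {"dx": 0, "dy": 0, "dz": 0, "turn": -1, "hand": 50}
    - {"dx": 0, "dy": 0, "dz": 0, "turn": -1, "hand": 50}
    - {"dx": 0, "dy": 0, "dz": 0, "turn": -1, "hand": 50}
    - {"dx": 0, "dy": 0, "dz": 0, "turn": -1, "hand": 50}
    - {"dx": 0, "dy": 0, "dz": 0, "turn": -1, "hand": 50}

```text
time: 20.18
position: [360.7, -144.7, 163.8]
tool_rot: [0.02, 1.0, -0.0, 0.001]
contact_force: [0.1, 0.6, -0.1]
width: 0.583
finger_force: 0.0
```

```bash
python3 -c "
from h import *
go([490,37,160],1.597)
d=imaging.get_image('side'); save(d,'s2',s=1.4)"
```

```text
t 20.18 pos [ 360.7 -144.7  163.8] ang 1.53 w 49.8 ff 0.0 F [ 0.1  0.6 -0.1] j6 -2.06
turn -0.45 then dx,dy,dz units [-5.36  7.13  0.15]
```

View pics/s2.png

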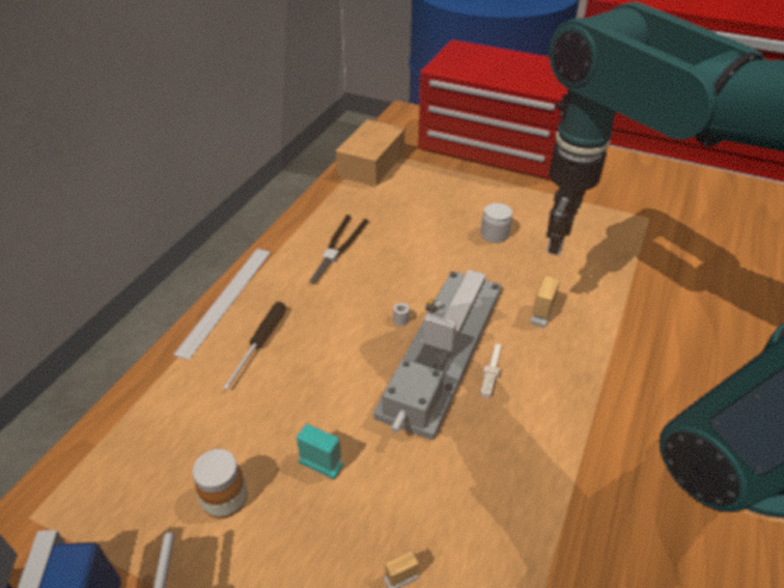

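The hone stands upright on its own at (545,300) in the side view, clear of the fixture, and nothing else has moved. Next is the lug.

Request:
move_arm:
  commands:
    - {"dx": 0, "dy": 0, "dz": 0, "turn": -0.45, "hand": 50}
    - {"dx": -0.67, "dy": 0.89, "dz": 0, "turn": 0, "hand": 50}
    - {"dx": -0.67, "dy": 0.89, "dz": 0, "turn": 0, "hand": 50}
    - {"dx": -0.67, "dy": 0.89, "dz": 0, "turn": 0, "hand": 50}
    - {"dx": -0.67, "dy": 0.89, "dz": 0, "turn": 0, "hand": 50}
    - {"dx": -0.67, "dy": 0.89, "dz": 0, "turn": 0, "hand": 50}
    - {"dx": -0.67, "dy": 0.89, "dz": 0, "turn": 0, "hand": 50}
    - {"dx": -0.67, "dy": 0.89, "dz": 0, "turn": 0, "hand": 50}
    - {"dx": -0.67, "dy": 0.89, "dz": 0, "turn": 0, "hand": 50}
    - {"dx": 0, "dy": 0, "dz": 0, "turn": 0, "hand": 50}

```text
time: 21.48
position: [491.3, 37.3, 163.4]
tool_rot: [-0.011, 1.0, 0.0, 0.0]
contact_force: [-0.3, 0.3, 0.1]
width: 0.584
finger_force: 0.0
```

Request:
move_arm:
  commands:
    - {"dx": 0, "dy": 0, "dz": 1, "turn": 0, "hand": 50}
    - {"dx": 0, "dy": 0, "dz": 0.8, "turn": 0, "hand": 50}
    - {"dx": 0, "dy": 0, "dz": 0, "turn": 0, "hand": 50}
    - {"dx": 0, "dy": 0, "dz": 0, "turn": 0, "hand": 50}

```text
time: 21.98
position: [491.0, 35.7, 119.0]
tool_rot: [-0.01, 1.0, -0.0, 0.001]
contact_force: [-0.2, -0.7, -0.0]
width: 0.583
finger_force: 0.0
```

```bash
python3 -c "
from h import *
go([490,37,62],1.597)
d=imaging.get_image('side'); save(d,'s3',(250,150,390,290),4)"
```

```text
t 21.98 pos [491.   35.7 119. ] ang 1.591 w 49.8 ff 0.0 F [-0.2 -0.7 -0. ] j6 -1.63
turn -0.04 then dx,dy,dz units [0.04 0.05 2.28]
```

View pics/s3.png

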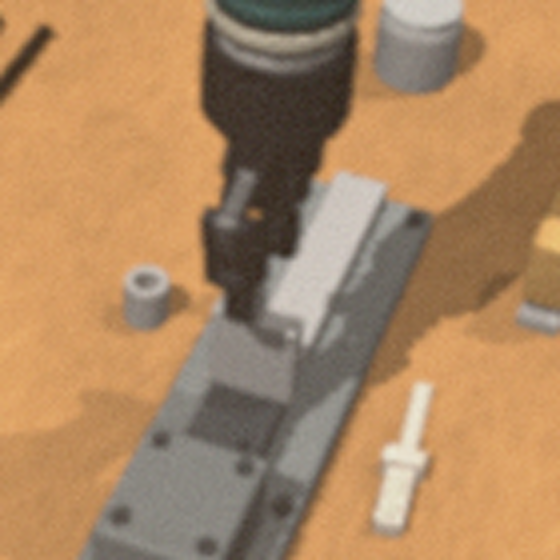

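The fingers straddle the lug: in the crop the lug top is near (255,340) with one finger on each side. I'll lower and close.

Request:
move_arm:
  commands:
    - {"dx": 0.04, "dy": 0.05, "dz": 0.6, "turn": 0, "hand": 50}
    - {"dx": 0, "dy": 0, "dz": 0.6, "turn": 0, "hand": 50}
    - {"dx": 0, "dy": 0, "dz": 0.6, "turn": 0, "hand": 50}
    - {"dx": 0, "dy": 0, "dz": 0.45, "turn": 0, "hand": 50}
    - {"dx": 0, "dy": 0, "dz": 0, "turn": 0, "hand": 50}
    - {"dx": 0, "dy": 0, "dz": 0, "turn": 0, "hand": 50}

```text
time: 22.78
position: [490.0, 37.4, 61.8]
tool_rot: [-0.011, 1.0, 0.0, 0.0]
contact_force: [-0.1, 0.2, 0.8]
width: 0.583
finger_force: 0.0
```

Request:
move_arm:
  commands:
    - {"dx": 0, "dy": 0, "dz": 0, "turn": 0, "hand": 5}
    - {"dx": 0, "dy": 0, "dz": 0, "turn": 0, "hand": 5}
    - {"dx": 0, "dy": 0, "dz": 0, "turn": 0, "hand": 5}
    - {"dx": 0, "dy": 0, "dz": 0, "turn": 0, "hand": 5}
    - {"dx": 0, "dy": 0, "dz": 0, "turn": 0, "hand": 5}
    - {"dx": 0, "dy": 0, "dz": 0, "turn": 0, "hand": 5}

```text
time: 23.52
position: [490.1, 35.5, 62.4]
tool_rot: [-0.011, 1.0, -0.002, 0.001]
contact_force: [-0.1, -6.5, 2.8]
width: 0.159
finger_force: 59.8
```

```bash
python3 -c "
from h import *
go([492.3,37-97.4,62],1.597)"
```

```text
t 23.52 pos [490.1  35.5  62.4] ang 1.593 w 13.5 ff 59.8 F [-0.1 -6.5  2.8] j6 -1.63
turn -0.03 then dx,dy,dz units [ 0.01 -3.84  0.02]
```

Request:
move_arm:
  commands:
    - {"dx": 0, "dy": -0.4, "dz": 0, "turn": 0, "hand": 5}
    - {"dx": 0, "dy": -0.4, "dz": 0, "turn": 0, "hand": 5}
    - {"dx": 0, "dy": -0.4, "dz": 0, "turn": 0, "hand": 5}
    - {"dx": 0, "dy": -0.4, "dz": 0, "turn": 0, "hand": 5}
    - {"dx": 0, "dy": -0.4, "dz": 0, "turn": 0, "hand": 5}
    - {"dx": 0, "dy": -0.4, "dz": 0, "turn": 0, "hand": 5}
    - {"dx": 0, "dy": -0.4, "dz": 0, "turn": 0, "hand": 5}
    - {"dx": 0, "dy": -0.4, "dz": 0, "turn": 0, "hand": 5}
    - {"dx": 0, "dy": -0.4, "dz": 0, "turn": 0, "hand": 5}
    - {"dx": 0, "dy": -0.3, "dz": 0, "turn": 0, "hand": 5}

```text
time: 24.78
position: [492.7, -58.2, 62.4]
tool_rot: [-0.011, 1.0, 0.002, 0.001]
contact_force: [2.4, 10.7, 3.0]
width: 0.16
finger_force: 60.0
```

Request:
move_arm:
  commands:
    - {"dx": 0, "dy": 0, "dz": 0, "turn": 0, "hand": 5}
    - {"dx": 0, "dy": 0, "dz": 0, "turn": 0, "hand": 5}
    - {"dx": 0, "dy": 0, "dz": 0, "turn": 0, "hand": 5}
    - {"dx": 0, "dy": 0, "dz": 0, "turn": 0, "hand": 5}

```text
time: 25.28
position: [492.7, -58.0, 62.4]
tool_rot: [-0.011, 1.0, 0.002, 0.001]
contact_force: [1.7, 9.8, 2.9]
width: 0.152
finger_force: 60.1
```

```bash
python3 -c "
from h import *
go([492.3,-62,62],1.597)
d=imaging.get_image('side'); c=imaging.get_image('top')
A=cv2.resize(d['img'][170:250,280:360],(480,480),interpolation=2)
B=cv2.resize(c['img'][220:280,265:315],(300,360),interpolation=2)
o=np.zeros((480,780,3),np.uint8);o[:,:480]=A;o[:360,480:]=B;cv2.imwrite('pics/end.png',o[:,:,::-1])"
```

```text
t 25.27 pos [492.7 -58.   62.4] ang 1.593 w 13.0 ff 60.1 F [1.7 9.8 2.9] j6 -1.83
turn -0.02 then dx,dy,dz units [ 0.02 -0.16  0.02]
```

View pics/end.png

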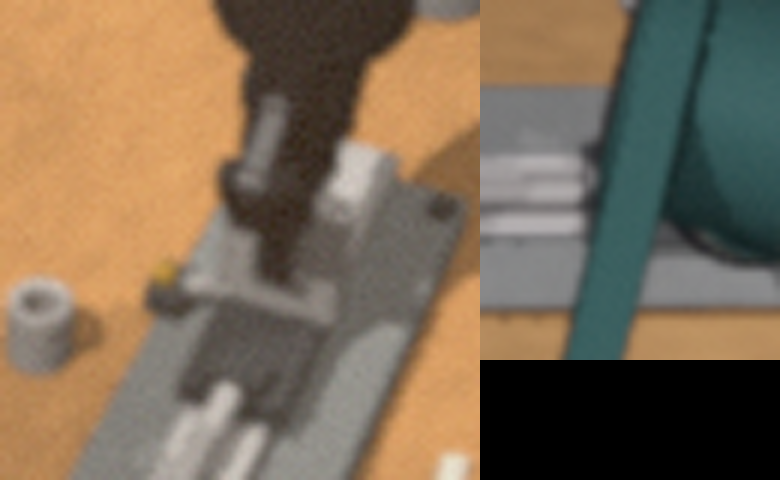

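The side view shows the slide drawn out nearly level with the index: yellow knob at (165,270), light tip at (195,285), lug plate running (190,280)-(330,300). The spring load leaves it about 4 mm short of the target. I'll cross-check the index from two views while nudging it.

Request:
move_arm:
  commands:
    - {"dx": 0, "dy": -0.08, "dz": 0, "turn": 0, "hand": 5}
    - {"dx": 0, "dy": -0.08, "dz": 0, "turn": 0, "hand": 5}
    - {"dx": 0, "dy": 0, "dz": 0, "turn": 0, "hand": 5}
    - {"dx": 0, "dy": 0, "dz": 0, "turn": 0, "hand": 5}

```text
time: 25.88
position: [492.8, -61.9, 62.4]
tool_rot: [-0.011, 1.0, 0.002, 0.001]
contact_force: [1.6, 10.3, 3.2]
width: 0.155
finger_force: 60.1
```

```bash
python3 -c "
from h import *
go([492.3,-62,62],1.597)
d=imaging.get_image('side'); c=imaging.get_image('top'); L=[]
for cc,n,box in((c,'top',(410,310,450,345)),(d,'side',(415,290,450,320))):
    im=cv2.imread('pics/%s.png'%n); h=cv2.cvtColor(im,cv2.COLOR_BGR2HSV).astype(int)[box[1]:box[3],box[0]:box[2]]
    w=((h[...,0]>17)&(h[...,0]<35)&(h[...,1]>120))*1.; ys,xs=np.nonzero(w); print(n,len(xs),xs.mean()+box[0],ys.mean()+box[1],xs.std(),ys.std())
    L.append(ray(cc,(xs.mean()+box[0]+.5)/1.4-.5,(ys.mean()+box[1]+.5)/1.4-.5))
(o1,d1),(o2,d2)=L; t=np.linalg.lstsq(np.c_[d1,-d2],o2-o1,rcond=None)[0]; print('knob',o1+t[0]*d1,o2+t[1]*d2)
im=d['img'].copy()[170:250,280:360]; A=cv2.resize(im,(600,600),interpolation=2)
for z,x,y,col in((33,524,-59.5,(255,0,0)),(100,492.5,-60.3,(0,255,0)),(100,517.5,-60.9,(0,255,0)),(100,467.5,-59.6,(0,255,0))):
    u,v=proj(d,(x,y,z)); cv2.circle(A,(int((u+.5-280)*7.5),int((v+.5-170)*7.5)),3,col,-1)
cv2.imwrite('pics/end2.png',A[:,:,::-1])"
```

```text
t 25.88 pos [492.8 -61.9  62.4] ang 1.594 w 13.3 ff 60.1 F [ 1.6 10.3  3.2] j6 -1.84
turn -0.02 then dx,dy,dz units [ 0.02 -0.01  0.02]
top 28 427.67857142857144 325.82142857142856 1.4893328187137886 1.513122868879633
side 21 429.85714285714283 301.1904761904762 1.319657758147716 1.2580804584402767
knob [542.97817037 -58.50191106  37.21215464] [543.80678253 -58.2780701   37.28576102]
```

View pics/end2.png

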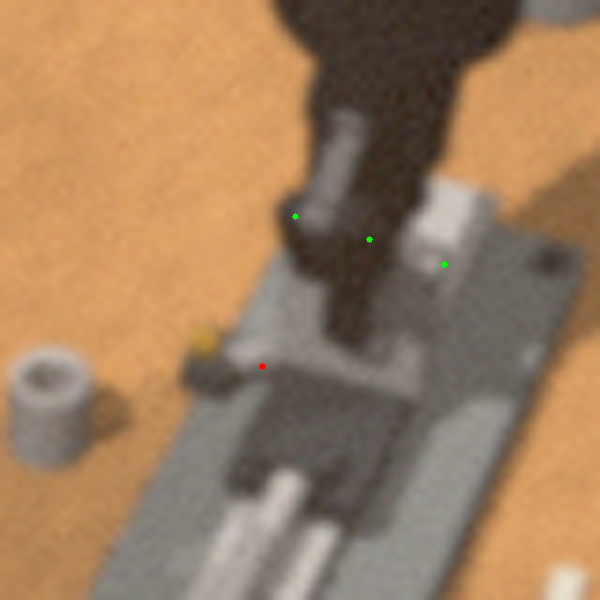

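The view shows the pointer meeting the index tip near (262,366), and the back foot of the lug runs (265,370)-(415,400). I'll do one numeric check from those edges.

```bash
python3 -c "
from h import *
d=imaging.get_image('side'); f=lambda U,V,z:onz(d,(U+.5)/7.5-.5+280,(V+.5)/7.5-.5+170,z).round(1)
for p in((265,368),(340,386),(410,400)): print('lug rear foot',f(*p,44))
for p in((235,485),(375,532)): print('carriage rear',f(*p,44),f(*p,32))
print(f(225,352,36),f(262,358,36))
g=d['img'].astype(int).sum(2)
# profile along fixture -y on carriage beside drawbar, z=44
for x in (476,480,508):
  print(x,[int(g[round(v),round(u)]) for u,v in (proj(d,(x,y,44)) for y in range(-66,14,3))])
print(telemetry.state()['time'])"
```

```text
lug rear foot [519. -48.  44.]
lug rear foot [494.2 -50.5  44. ]
lug rear foot [471.6 -54.   44. ]
carriage rear [508.3   4.7  44. ] [512.   -6.3  32. ]
carriage rear [461.8   5.   44. ] [464.8  -5.9  32. ]
[536.3 -57.4  36. ] [524.3 -59.9  36. ]
476 [387, 394, 369, 320, 320, 251, 250, 256, 256, 268, 260, 274, 271, 263, 275, 271, 251, 246, 256, 275, 256, 271, 220, 217, 299, 474, 547]
480 [402, 382, 385, 360, 293, 256, 251, 255, 265, 270, 262, 262, 260, 261, 262, 237, 237, 212, 210, 207, 230, 229, 214, 190, 219, 352, 416]
508 [356, 395, 398, 353, 353, 290, 241, 247, 226, 226, 226, 233, 253, 263, 263, 246, 261, 250, 247, 241, 244, 235, 219, 230, 276, 298, 370]
26.025
```

Request:
move_arm:
  commands:
    - {"dx": 0, "dy": 0, "dz": 0, "turn": 0, "hand": 5}
    - {"dx": 0, "dy": 0, "dz": 0, "turn": 0, "hand": 5}
    - {"dx": 0, "dy": 0, "dz": 0, "turn": 0, "hand": 5}
    - {"dx": 0, "dy": 0, "dz": 0, "turn": 0, "hand": 5}

```text
time: 26.52
position: [492.8, -61.8, 62.4]
tool_rot: [-0.011, 1.0, 0.002, 0.001]
contact_force: [1.6, 9.7, 4.4]
width: 0.154
finger_force: 60.1
```

```bash
python3 -c "
from h import *
print(ticket.job_done())"
```

```text
the job is handed in; nothing more can be done
None
```

The job is handed in, with no verdict returned: the hone was run along the way at about 7–9 N and stood upright clear of the fixture, and the slide is gripped and held with its pointer about 1 mm from the index by camera estimate.

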